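# Catch the wire spool on the feed track

### The arm

A 6-joint arm with a two-finger parallel gripper is mounted at the origin on the work surface. World frame = base frame: x ahead of the robot, y to its left, z up, the work surface at z = 0. Lengths are in mm, angles in rad, forces in N, time in s.
With the tool pointing down it reaches from about 275 to 975 mm from the base axis. Payload 8.4 kg.
Tool frame: the origin (TCP) lies at the very end of the fingers, on their centre line; the grasp point (between the pads) lies 19 mm behind it (robot.grip_depth is the distance from the TCP to the grasp point, in mm); z points along the fingers, y is the line along which they close (so a half turn about z gives the same grasp; the last joint's range is limited). The gripper opens to 92 mm and grips with 3 to 60 N. Pads are 20 mm wide; open, the fingers measure 128 mm over their backs; the gripper's body (75 mm by 189 mm) begins 69 mm behind the grasp point.
Start: joints at [-1.323, 0.353, 1.633, -0, 1.155, -0.002], TCP at [154.505, -605.604, 214.583] pointing down, gripper open.
Joint ranges: [-2.63, 2.63], [-0.92, 2.1], [0.06, 2.66], [-1.3, 4.44], [0, 2.69], [-3.02, 3.02]. Speed limits (rad/s): [2.22, 2.22, 2.79, 3.14, 3.14, 3.14].

### API

Orientations are given as a unit quaternion [x, y, z, w].
In Python, from bench import robot gives the robot as it stands. The module is installed in compiled form; this text tells all that it offers.
- The arm moves only by the tool play_rows, never from a script. Its argument "series" is a list of rows, each a list of 7 numbers: the closure, from -1 (fully open) to 1 (shut), then the shift along the tool's x, y, z scaled (see below), then the turn, a rotation vector about the tool's x, y, z scaled (see below). A call has 1 to 8 rows; each row is the pose to reach, as a shift and turn from the pose commanded when the call began, along the tool's axes at that moment, turning the shorter way round; what a row does not reach only later rows make up. The controller multiplies each number of a shift by 150 mm and each number of a turn by 360 degrees. A row lasts 1/8 s, in which the tool goes at most 62.5 mm and 10.7 degrees, less where a joint would pass 70% of its speed; a pose out of reach is approached as far as the arm can. A call with a number of a shift or a turn outside -1 to 1 is refused whole. A call with a gripper value outside its range is refused whole. The fingers move at their own pace and stop on an object; the grip force is fixed at half the most. Time passes only in rows, so rows that repeat a pose let the fingers close. It gives the time, the measured TCP pose, the force, the opening and the grip force at its end, in the units of the state.
- robot.get_state(): the state, without advancing time (a new reading comes with each control period).
- robot.get_image(name): name is "side" or "top" or "wrist"; returns a dict with "image" (480x640x3 uint8, red, green, blue), "K" (3x3 intrinsics, pixels), "cam_to_world" (4x4, takes a point from camera to world coordinates). Camera axes: x right, y up, looking along -z (the intrinsics and any distortion apply to the point x, -y, -z); pixel columns grow to the right and rows downward; lengths in mm; the calibration is good to about 2 mm. A picture is of the moment at which its call begins. There is no depth.
- robot.hand_in(): hands the job in; it is judged then, once.
Trained networks look in a picture, given as the dict that the camera call returned (one of the last four; its "shot" number tells which), for a name from the list of things; names that differ only in an ending like _2 or _b are one class to them, and where a whole thing is asked for, a point or a joint stands for the part that bears it (a point fixed in the world has none). Each returns a list of dicts, best first, with "conf" (0 to 1); they miss things now and then, are a little off and sometimes report something else, mostly with a low value. They report only what shows in the picture. A call takes as long as a camera call. They do not tell look-alikes from the thing itself.
- robot.trace(picture, name): "region" (480x640 bool, what is visible of it) and "xy" ([column, row] in pixels, amid what is visible of it).
The state is a dict: "time": time; "joints": joint angles; "qd": joint speeds; "joint_efforts": joint torques, N m; "eef_pos": TCP position; "orientation": TCP orientation; "force": force on the tool from outside, world axes, zero at the start; "moment": the same for the moment, N m; "opening": finger opening in mm; "gripper_force": force on a finger pad.
Only numpy, scipy, OpenCV 4.12 (cv2) and the standard library are available. Lean on these libraries where they do the work, as an engineer would, in place of code of your own. Each camera call takes 0.05 s, during which the arm holds its last target. There are 200 camera calls.

### The job

Press the gate handle of the sloping feed track fully down so that the wire spool is released, and let it roll untouched past the half-way tab. Then meet it from in front with the fingers, running along with it and braking it gradually and evenly all the way, never knocking or pinching it, so that it comes to rest midway between the two pointers and never reaches the end stop. Keep it there for four seconds; the program finishes while the fingers are still holding the spool back. Leave the circuit board, the meter and the screwdriver alone.

Things in the scene. Friction and masses are not known exactly. Their poses are not given: they have to be found in the camera images.
- track: Fixed aluminium channel 522 long, 72 wide on two feet. Origin on the table under its middle; z up, +y UPHILL along it, -y downhill, x across (gate handle on the -x side). Running surface slopes 2.6 deg, height 45 mm + 0.0454*y. Side walls: inner faces x = -32, +32, 10 high above the running surface. On the +x wall stands one dark tab, 10 wide, 28 high: the half-way tab.
- marker: Fixed dark steel stand beside the track on its +x side, in a different place along it each time. Two upright pointers (4 mm thick, tops 81 mm above the table, 44 mm apart centre to centre, at x = 47 mm) show the rest place between them. Origin on the channel's centre line at table level, midway between the pointers; axes as the track's.
- station (a point): Rest place of the spool's centre, midway between the two pointers: over the marker's origin, about 40 mm above the running surface; it lies at y = -100 to -160 mm in the track's frame. The spool's centre must come to rest within 20 mm of it along the track.
- halfway (a point): Point on the channel's centre line at the wide half-way tab, y = +90 mm in the track's frame, 40 mm above the running surface. The spool's centre must roll past it with nothing touching the spool.
- endstop (a point): Middle of the dark end stop plate's face (60 mm tall) that closes the lower end, y = -240 mm in the track's frame, 40 mm above the running surface. The spool would touch it with its centre at y = -200 mm.
- spool: Full wire spool with soft rubber rims, a plain cylinder of diameter 80, width 50 mm, nominal 0.45 kg (0.34 to 0.59), lying across the channel. Origin at its centre; x is the rolling axis (y, z turn as it rolls); centre 40 mm above the running surface. At rest against the gate block at first. Running into a resting or slow hand, or a pinch, is too hard: meet it at a relative speed under 0.06 m/s.
- release (a point): Where the spool's centre starts: track y = +200 mm. Released, it speeds up along -y at about 0.2 m/s2 (nominal), takes about 1 s to the half-way tab (0.2 m/s) and would run to 0.35 m/s near the rest place. Brake it evenly at 0.2 to 0.4 m/s2 (over 100 mm or more) down to rest, not in one or two blows. On a hand that holds it back it leans with only 0.15 N.
- gate (a joint): Turn of the gate shaft, rad: 0 closed, 1.35 fully open (stop). Steel shaft 8 mm thick along the track's -x side, at x = -55 mm, 44 mm above the running surface, y from -10 to +155 mm. Its upper end carries an arm with the block that holds the spool; pressing the handle down swings the arm up; the spool gets free at 0.7 to 1.1 rad. 0.12 N m of friction keeps it where it is left.
- handle (a point): Centre of the black cross-grip of the gate handle: bar 14 mm thick, 40 long, parallel to the track at y = 0, on a 65 mm lever from the shaft, on the -x side. It moves with the gate: closed, the lever points out and 0.6 rad up (grip at x = -109, 126 mm above the table); open, out and 0.75 rad down (45 mm above the table). Press it straight down with closed fingertips, about 2 N.
- board: Green circuit board 100 x 75 mm on four spacers, to the robot's left; leave it alone. Origin under its centre.
- meter: Yellow multimeter 150 x 85 x 36 mm lying beyond the track; leave it alone. Origin under its centre.
- driver: Screwdriver lying on the bench to the robot's right; leave it alone. Origin at its underside.
Not all that is in view belongs to the job. Of the things like the spool, leave any that is green or purple; of the rest the larger one is meant.

How it is judged:
By the outcome, as a careful person would: the job done as asked, in the order asked, and still so for the second after the job is handed in, while the arm keeps its last pose, push and grip.
It also fails if it takes over 32 s, if anything falls off the work surface, if the arm or the gripper's body presses on something with over 40 N, if the wrist force passes 120 N, or if a joint passes its speed limit or range.

## Working session

There is one attempt and no reset: what is moved stays moved. The work goes in short steps, Python scripts to look and compute and a tool call to move; the robot and the scene stay as the last step left them, time stands still between calls to the robot, and variables do not carry over. Pictures are saved under pics/ and viewed, at most 10 in all, crops included, and the job is handed in when it is done.

Besides the shell and the picture viewer there is one more tool, called after "Emit:" in YAML: its name, and indented under it one key for each argument. play_rows: Moves the arm, as the interface text tells. Shifts and turns lie within -1 to 1; 1 stands for 150 mm of shift or 360 degrees of turn. Its arguments: {"type":"object","properties":{"series":{"type":"array","items":{"type":"array","items":{"type":"number","minimum":-1,"maximum":1}}}},"required":["series"]}

```bash
mkdir -p pics; cat > h.py <<'E'
import numpy as np, cv2
from bench import robot
def ray(p,uv):
    K=np.array(p["K"]);T=np.array(p["cam_to_world"])
    d=np.linalg.inv(K)@np.array([uv[0],uv[1],1.0]); d=np.array([d[0],-d[1],-d[2]])
    return T[:3,3],T[:3,:3]@d
def onz(p,uv,z):
    o,d=ray(p,uv); return o+d*(z-o[2])/d[2]
def proj(p,X):
    K=np.array(p["K"]);T=np.array(p["cam_to_world"])
    c=T[:3,:3].T@(np.array(X,float)-T[:3,3]); c=np.array([c[0],-c[1],-c[2]]); q=K@c; return q[:2]/q[2]
E
python3 - <<'E'
from h import *
ps={}
for n in("top","side"):
    p=robot.get_image(n); ps[n]=p
    cv2.imwrite(f"pics/{n}0.png",p["image"][:,:,::-1])
    print(n,{k:v for k,v in p.items() if k!="image"})
    for t in("track","marker","spool","gate","handle","board","meter","driver"):
        for r in robot.trace(p,t)[:3]: print(t,round(r["conf"],2),r["xy"],r["region"].sum())
print(robot.get_state())
E
```

```text
top {'K': array([[455.00882259,   0.        , 317.01986339],
       [  0.        , 455.00882259, 240.15410043],
       [  0.        ,   0.        ,   1.        ]]), 'cam_to_world': array([[ 1.97887220e-02,  9.88686650e-01, -1.48684616e-01,
         4.11877130e+02],
       [-9.99552688e-01,  1.62283603e-02, -2.51210052e-02,
        -2.20508020e+01],
       [-2.24238950e-02,  1.49115220e-01,  9.88565537e-01,
         1.13609093e+03],
       [ 0.00000000e+00,  0.00000000e+00,  0.00000000e+00,
         1.00000000e+00]]), 'shot': 1}
track 0.66 [350.8, 240.1] 6992
track 0.58 [396.5, 214.1] 260
track 0.38 [521.3, 291.0] 582
marker 0.5 [396.1, 210.9] 246
spool 0.91 [263.1, 242.7] 852
spool 0.91 [211.6, 272.0] 378
spool 0.7 [262.8, 305.0] 749
gate 0.85 [324.1, 262.4] 517
gate 0.34 [397.3, 213.5] 283
handle 0.63 [330.2, 261.1] 441
board 0.94 [129.0, 302.6] 1285
meter 0.9 [325.5, 163.7] 2077
meter 0.75 [528.9, 290.2] 384
driver 0.58 [522.8, 291.9] 559
driver 0.46 [397.1, 210.5] 293
side {'K': array([[608.60586159,   0.        , 311.20862446],
       [  0.        , 608.60586159, 235.903238  ],
 
[... 749 characters left out ...]
539
{'time': 0.9, 'joints': array([-1.32340468e+00,  3.52978299e-01,  1.63340337e+00,  2.13778131e-05,
        1.15519424e+00, -2.37697740e-03]), 'qd': array([-0.00087588,  0.00028355, -0.00171919,  0.0001568 ,  0.00047441,
       -0.00064023]), 'joint_efforts': array([ 3.24691894e-05, -5.93752885e+01, -3.34574139e+01,  6.96882606e-02,
        1.58089295e-02, -1.83087951e-05]), 'eef_pos': array([ 154.50906865, -605.60453338,  214.59508533]), 'orientation': array([9.92212622e-01, 1.24555663e-01, 1.07285078e-05, 7.11179194e-06]), 'force': array([ 0.16897361, -0.51349038,  0.48279272]), 'moment': array([-0.01211122,  0.02617487, -0.01912891]), 'gripper_force': 0.0, 'opening': 92.10981480459809}
```

```bash
python3 - <<'E'
import cv2
a=cv2.imread("pics/top0.png")[140:340,180:500]
cv2.imwrite("pics/topc.png",cv2.resize(a,(800,500),interpolation=cv2.INTER_CUBIC))
b=cv2.imread("pics/side0.png")[160:360,220:460]
cv2.imwrite("pics/sidec.png",cv2.resize(b,(720,600),interpolation=cv2.INTER_CUBIC))
E
```

```text
(no output)
```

View pics/topc.png

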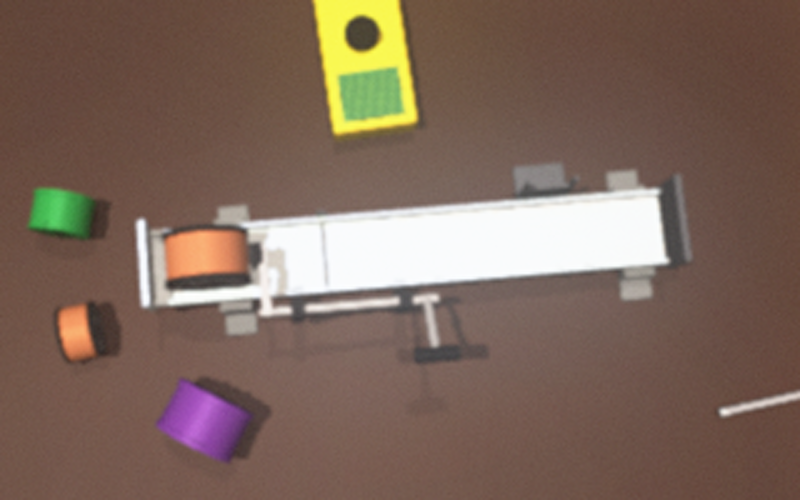

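View pics/sidec.png

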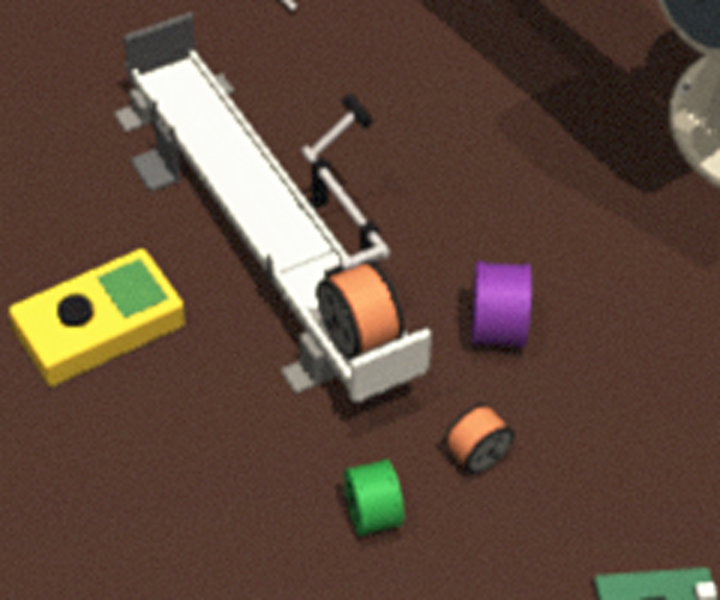

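The top crop shows four spool-like things, in full-frame pixels: orange on the track (263,242), small orange (211,272), green (205,225) and purple (262,308). The large orange one at (263,242) fits: it isn't green or purple, it is larger than the other orange, and it rests at the gate block. The handle grip is at (355,281), the end stop at (453,228) and the marker at about (396,211).

```bash
cat > fit.py <<'E'
from h import *
from scipy.optimize import least_squares
S=lambda y:45+.0454*y
def load():
    return {n:robot.get_image(n) for n in("top","side")}
c=lambda u,v:(180+u/2.5,140+v/2.5); s=lambda u,v:(220+u/3,160+v/3)
L=[("top",c(437,353),(-109,0,126)),("side",s(357,110),(-109,0,126)),
("top",c(660,189),(32,-240,S(-240)+10)),("top",c(668,266),(-32,-240,S(-240)+10)),
("top",c(680,177),(36,-243,94)),("top",c(689,262),(-36,-243,94)),
("top",c(207,253),(0,200,S(200)+70)),
("side",s(127,37),(36,-243,94)),("side",s(192,14),(-36,-243,94))]
def W(q,X):
    a=q[2];return np.array([q[0]+np.cos(a)*X[0]-np.sin(a)*X[1],q[1]+np.sin(a)*X[0]+np.cos(a)*X[1],X[2]])
E
python3 - <<'E'
from fit import *
ps=load()
f=lambda q:np.concatenate([proj(ps[n],W(q,X))-uv for n,uv,X in L])
r=least_squares(f,[400,-100,0],loss="soft_l1",x_scale=[1,1,.01]); print(r.x.round(3)); print(f(r.x).reshape(-1,2).round(1))
q=r.x; np.save("q.npy",q)
for n,(x0,y0,w,h,k) in {"top":(370,180,100,75,8),"side":(240,160,80,75,8)}.items():
    a=cv2.resize(ps[n]["image"][y0:y0+h,x0:x0+w,::-1],None,fx=k,fy=k,interpolation=cv2.INTER_CUBIC)
    for X in [(sx*32,y,S(y)+10) for sx in(-1,1) for y in range(-240,1,40)]+[(0,-240,74)]:
        u=(proj(ps[n],W(q,X))-(x0,y0))*k; cv2.circle(a,tuple(int(v) for v in u),3,(0,0,255),-1)
    for y in(-82,-100,-122,-138,-160,-182):
        u=(proj(ps[n],W(q,(47,y,81)))-(x0,y0))*k; cv2.circle(a,tuple(int(v) for v in u),2,(0,255,255),-1)
    cv2.imwrite(f"pics/{n}f.png",a)
E
```

```text
[ 5.80597e+02 -6.86630e+01  1.03000e-01]
[[-0.9  0.5]
 [ 0.3 -0.2]
 [ 0.9  1.8]
 [ 1.1 -3. ]
 [-0.5  0.6]
 [-0.1 -2.9]
 [-1.9 -0.2]
 [ 0.3 -1.6]
 [-1.1 -1. ]]
```

View pics/topf.png

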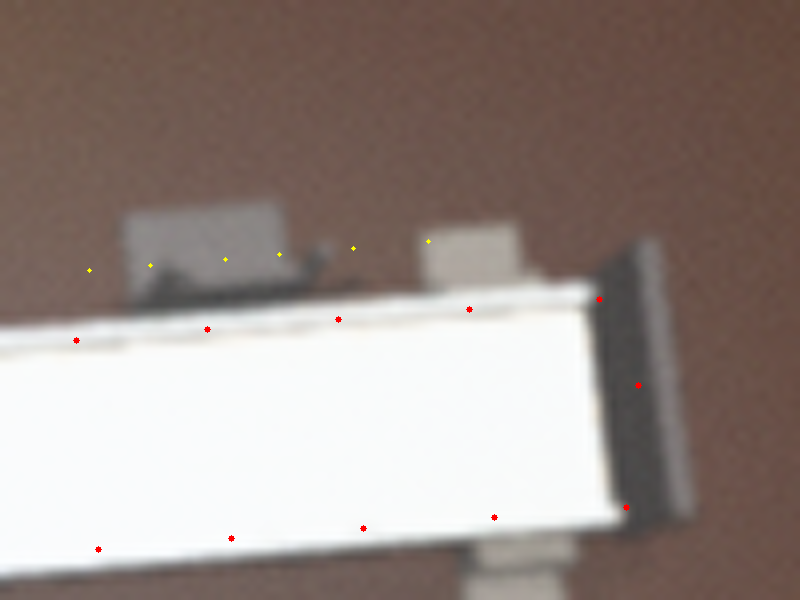

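View pics/sidef.png

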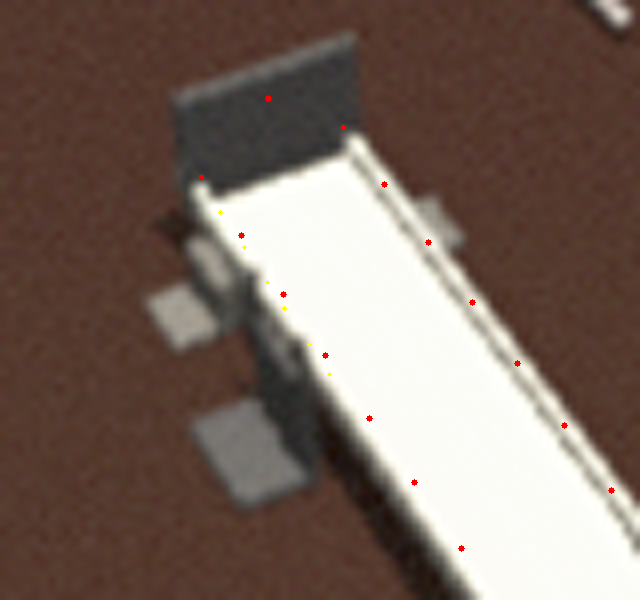

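The overlay agrees with the channel edges to about 2 mm, so the track pose is good. In the top crop the pointer tips sit at about (318,252) and (170,277), and in the side crop at about (252,270) and (300,340). That puts the marker at track y of about -127. Next I'll check this with the base plate and work out the approach.

```bash
cat >> fit.py <<'E'
q=np.load("q.npy")
def T(w):
    a=q[2];d=np.array(w,float)[:2]-q[:2];return np.array([np.cos(a)*d[0]+np.sin(a)*d[1],-np.sin(a)*d[0]+np.cos(a)*d[1],w[2]])
def st():
    from scipy.spatial.transform import Rotation as R
    s=robot.get_state();r=R.from_quat(s["orientation"]);m=r.as_matrix()
    print("t",round(s["time"],3),"track",T(s["eef_pos"]).round(1),"yaw",round(float(np.arctan2(m[1,0],m[0,0])-q[2]),4),"zdir",m[:,2].round(3),"F",s["force"].round(2),"open",round(float(s["opening"]),1))
    return s,r
def to(X):
    s,r=st(); print("shift",(r.inv().apply(W(q,X)-s["eef_pos"])/150).round(3))
E
python3 - <<'E'
from fit import *
p=robot.get_image("top")
g=lambda u,v:(370+u/8,180+v/8)
for uv in((125,212),(282,204)): print("base",T(onz(p,g(*uv),4)).round(1))
for uv in((318,252),(170,277)): print("tip",T(onz(p,g(*uv),81)).round(1))
p2=robot.get_image("side")
for uv in((252,270),(300,340)): print("tip side",T(onz(p2,(240+uv[0]/8,160+uv[1]/8),81)).round(1))
for r in robot.trace(p,"spool")[:1]: print("spool",T(onz(p,r["xy"],130)).round(1))
to((-112,0,160))
E
```

```text
base [  80.3 -105.8    4. ]
base [  78.5 -155.4    4. ]
tip [  46.7 -149.4   81. ]
tip [  43.1 -105.3   81. ]
tip side [  49.5 -147.1   81. ]
tip side [  49.  -103.8   81. ]
spool [ -4.6 193.1 130. ]
t 1.15 track [-479.  -490.3  214.6] yaw 0.1469 zdir [ 0.  0. -1.] F [-0.32 -0.5  -0.26] open 91.8
shift [ 2.899 -2.875  0.364]
```

Emit:
play_rows:
  series:
    - [1, 0.15, -0.15, 0.02, 0, 0, 0]
    - [1, 0.42, -0.42, 0.05, 0, 0, 0]
    - [1, 0.7, -0.7, 0.09, 0, 0, 0]
    - [1, 0.97, -0.97, 0.12, 0, 0, 0]

```text
time: 1.65
eef_pos: [260.2, -427.1, 196.5]
orientation: [0.992, 0.124, 0.0, 0.0]
force: [1.0, -0.8, 0.8]
opening: 54.1
gripper_force: 0.0
```

Emit:
play_rows:
  series:
    - [1, 0.27, -0.27, 0.03, 0, 0, 0]
    - [1, 0.54, -0.54, 0.06, 0, 0, 0]
    - [1, 0.8, -0.8, 0.09, 0, 0, 0]
    - [1, 0.97, -0.97, 0.12, 0, 0, 0]

```text
time: 2.15
eef_pos: [365.4, -249.8, 178.7]
orientation: [0.992, 0.125, 0.0, 0.0]
force: [0.9, 1.0, -0.6]
opening: 13.8
gripper_force: 0.0
```

Emit:
play_rows:
  series:
    - [1, 0.25, -0.25, 0.03, 0, 0, 0.006]
    - [1, 0.5, -0.5, 0.06, 0, 0, 0.012]
    - [1, 0.75, -0.75, 0.09, 0, 0, 0.018]
    - [1, 0.9, -0.9, 0.12, 0, 0, 0.0233]
    - [1, 0.95, -0.93, 0.12, 0, 0, 0.0233]
    - [1, 0.95, -0.93, 0.12, 0, 0, 0.0233]

```text
time: 2.9
eef_pos: [468.3, -81.5, 160.7]
orientation: [0.999, 0.052, 0.0, 0.0]
force: [0.4, 0.4, -0.2]
opening: 0.5
gripper_force: 0.0
```

```bash
python3 -c "
from fit import *
to((-112,0,135))"
```

```text
t 2.9 track [-113.    -1.2  160.7] yaw 0.002 zdir [ 0. -0. -1.] F [ 0.43  0.43 -0.19] open 0.5
shift [ 0.007 -0.008  0.171]
```

Emit:
play_rows:
  series:
    - [1, 0, 0.21, -0.05, 0, 0, 0]
    - [1, 0, 0.42, -0.05, 0, 0, 0]
    - [1, 0, 0.63, -0.05, 0, 0, 0]

```text
time: 3.28
eef_pos: [477.2, -177.6, 168.5]
orientation: [0.999, 0.051, 0.0, 0.0]
force: [0.3, -0.5, 0.7]
opening: 0.9
gripper_force: 0.0
```

```bash
python3 -c "
from fit import *
s,_=st();print(s['qd'].round(3)); r=np.hypot(*s['eef_pos'][:2]); 
robot.get_image('wrist'); s,_=st(); print(s['qd'].round(3))"
```

```text
t 3.275 track [-114.1  -97.7  168.5] yaw -0.0003 zdir [ 0. -0. -1.] F [ 0.32 -0.5   0.66] open 0.9
[-0.455  0.163 -0.21  -0.     0.05  -0.452]
t 3.325 track [-113.6 -100.7  168.6] yaw -0.0006 zdir [ 0.001 -0.002 -1.   ] F [ 0.83 -2.64  0.23] open 0.5
[ 0.046 -0.018  0.028  0.014 -0.004  0.085]
```

Emit:
play_rows:
  series:
    - [1, 0.01, -0.35, 0.06, 0, 0, 0]
    - [1, 0.02, -0.64, 0.18, 0, 0, 0]
    - [1, 0.02, -0.645, 0.21, 0, 0, 0]

```text
time: 3.7
eef_pos: [469.2, -77.7, 135.8]
orientation: [0.999, 0.052, -0.001, -0.0]
force: [-1.0, 0.5, -0.4]
opening: 0.1
gripper_force: 0.0
```

```bash
cat >> fit.py <<'E'
def meas(n="side",off=None):
    p=robot.get_image(n); t=robot.get_state()["time"]
    hsv=cv2.cvtColor(p["image"],cv2.COLOR_RGB2HSV)
    m=((hsv[...,0]<18)&(hsv[...,1]>110)&(hsv[...,2]>120)).astype(np.uint8)
    k,lab,stt,c=cv2.connectedComponentsWithStats(m)
    ys=np.arange(-210,230,.5); P=np.array([proj(p,W(q,(0,y,85+.0454*y))) for y in ys])
    o=[]
    for i in range(1,k):
        if stt[i,4]<60: continue
        d=np.linalg.norm(P-c[i],axis=1); j=d.argmin()
        if d[j]<15: o.append((int(stt[i,4]),float(ys[j]),round(float(d[j]),1),c[i].round(1)))
    print(n,"t_end",round(t,3),o); return p,o
E
python3 -c "
from fit import *
meas('top');meas('side');to((-119,0,104))"
```

```text
top t_end 3.75 [(546, 202.5, 2.2, array([261.4, 240.8]))]
side t_end 3.8 [(364, 201.5, 3.6, array([342.5, 260.8]))]
t 3.8 track [-110.7    0.7  136.5] yaw 0.001 zdir [-0. -0. -1.] F [ 0.52 -0.67  0.88] open 0.4
shift [-0.055  0.005  0.217]
```

Emit:
play_rows:
  series:
    - [1, -0.02, 0.005, 0.05, 0, 0, 0]
    - [1, -0.04, 0.005, 0.12, 0, 0, 0]
    - [1, -0.055, 0.005, 0.19, 0, 0, 0]
    - [1, -0.055, 0.005, 0.215, 0, 0, 0]
    - [1, -0.055, 0.005, 0.215, 0, 0, 0]

```text
time: 4.42
eef_pos: [463.1, -80.6, 104.1]
orientation: [0.999, 0.051, 0.0, -0.0]
force: [-1.3, 0.3, 0.1]
opening: 0.4
gripper_force: 0.0
```

```bash
python3 -c "
from fit import *
p,_=meas('side');st()
cv2.imwrite('pics/s1.png',cv2.resize(p['image'][170:310,260:400,::-1],(560,560),interpolation=cv2.INTER_CUBIC))"
```

```text
side t_end 4.475 [(353, 200.0, 3.6, array([342.3, 260.5]))]
t 4.475 track [-117.9    0.3  104.3] yaw 0.0002 zdir [ 0.001  0.    -1.   ] F [-0.02 -0.38 -0.24] open 0.6
```

View pics/s1.png

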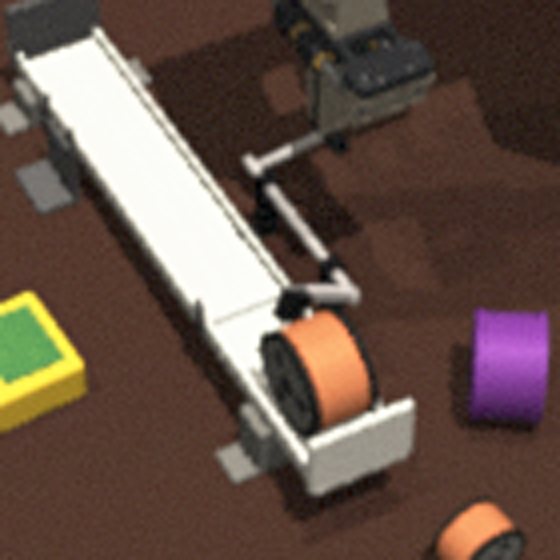

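The grip sits under the fingertips and the gate is partly turned, with the spool still held at 200. Next is the full press, the retreat over the shaft, and lowering in front of the spool.

Emit:
play_rows:
  series:
    - [1, 0.01, 0, 0.19, 0, 0, 0]
    - [1, 0.09, 0, 0.355, 0, 0, 0]
    - [1, 0.09, 0, 0.362, 0, 0, 0]
    - [1, 0.085, 0.005, -0.01, 0, 0, 0]
    - [1, 0.46, 0.015, -0.02, 0, 0, 0]
    - [1, 0.79, 0.02, 0.09, 0, 0, 0]
    - [1, 0.79, 0.02, 0.227, 0, 0, 0]

```text
time: 5.35
eef_pos: [586.1, -70.9, 71.2]
orientation: [0.999, 0.052, 0.003, 0.0]
force: [-1.7, -0.2, -0.8]
opening: 0.4
gripper_force: 0.0
```

```bash
python3 -c "
from fit import *
st();p,_=meas('side');q2,_=meas('top');st()
"
```

```text
t 5.35 track [ 5.2 -2.8 71.2] yaw 0.0013 zdir [ 0.006 -0.001 -1.   ] F [-1.68 -0.24 -0.82] open 0.4
side t_end 5.4 [(328, 120.0, 3.4, array([328.6, 242.1]))]
top t_end 5.45 [(398, 120.5, 2.4, array([296.7, 237.8]))]
t 5.45 track [-0.4 -2.  68.5] yaw 0.001 zdir [-0.003  0.    -1.   ] F [-1.34 -0.   -0.18] open 0.5
```

```bash
python3 -c "
from fit import *
p,_=meas('side')
cv2.imwrite('pics/s2.png',cv2.resize(p['image'][170:310,260:400,::-1],(560,560),interpolation=cv2.INTER_CUBIC))
st()
"
```

```text
side t_end 5.5 [(323, 102.0, 3.4, array([325.6, 238. ]))]
t 5.5 track [-0.5 -2.2 69.5] yaw 0.0007 zdir [-0.002  0.    -1.   ] F [ 0.12 -0.78  0.17] open 0.7
```

View pics/s2.png

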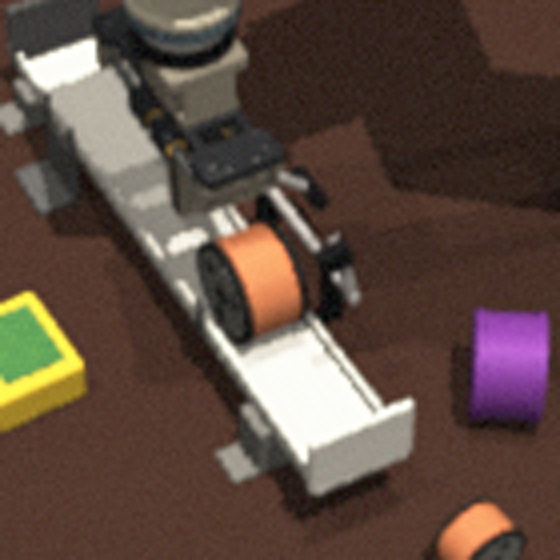

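```bash
cat > sim.py <<'E'
import numpy as np
def run(rows,s0,v0,a,face=15.5,e=0.2,talk=False):
    # rows: cumulative hand downhill shift in units of 150 mm, per 1/8 s
    H=face-150*np.concatenate([[0],rows]); tt=np.arange(len(H))*.125
    dt=.001;s=s0;v=v0;hits=[];first=None
    for i in range(int(tt[-1]/dt)):
        t=i*dt;h=np.interp(t,tt,H);hv=(h-np.interp(t+dt,tt,H))/dt
        v+=a*dt;s-=v*dt
        if s-40<=h-hv*dt:
            rel=v-hv
            if first is None: first=(round(t,3),round(s,1),round(rel))
            if rel>8: hits.append(round(rel))
            s=h-hv*dt+40; v=hv-e*rel if rel>0 else hv
    return first,hits,round(s,1)
E
python3 -c "
from fit import *
p,_=meas('side');st()
"
```

```text
side t_end 5.55 [(313, 92.0, 3.2, array([323.9, 235.9]))]
t 5.55 track [-0.2 -2.3 70.3] yaw 0.0006 zdir [-0.001  0.    -1.   ] F [ 0.27 -0.09 -0.07] open 0.0
```

```bash
cat > opt.py <<'E'
from sim import *
import itertools
from scipy.optimize import differential_evolution as DE
P=[(ds,dv,da) for ds in(-4,0,4) for dv in(-9,9) for da in(-20,20)]
D=182.5
def rows(x):
    v1,v2,v3,k=x; v=[v1,v2,v3]; rem=D-.125*sum(v)
    # even braking: n rows, mean of linear ramp from v3-k/2.. to 0
    n=7; w=np.linspace(1,1/8,n)**k; w=w/w.sum()*rem/.125
    return np.cumsum(np.array(v+list(w)+[0]*2))*.125/150, np.array(v+list(w))
def cost(x):
    r,v=rows(x); d=-np.diff(v[2:]); 
    c=sum(max([abs(h) for h in run(r,81+a,208+b,195+g)[1]]+[0])**2 for a,b,g in P)
    return c+50*max(0,d.max()-36)**2+20*np.var(d)
if __name__=="__main__":
    o=DE(cost,[(60,180),(140,250),(200,275),(.6,1.4)],maxiter=6,popsize=6,seed=1,polish=False,workers=-1,updating="deferred")
    r,v=rows(o.x); print(o.x.round(2),o.fun/len(P)); print(v.round()); print(r.round(3))
    for a,b,g in P: print(a,b,g,run(r,81+a,208+b,195+g))
E
time timeout 300 python3 opt.py
```

```text
[ 66.07 220.53 223.78   0.83] 2869.842670507409
[ 66. 221. 224. 224. 196. 168. 139. 108.  75.  40.]
[0.055 0.239 0.425 0.612 0.775 0.915 1.031 1.121 1.184 1.217 1.217 1.217]
-4 -9 -20 ((0.33, 1.5, 33), [33, 28, 28, 29, 31, 33, 36, 40], np.float64(-127.0))
-4 -9 20 ((0.276, 13.6, 35), [35, 28, 29, 30, 31, 33, 36, 40], np.float64(-127.0))
-4 9 -20 ((0.179, 35.1, 28), [28, 28, 28, 29, 31, 33, 36, 40], np.float64(-127.0))
-4 9 20 ((0.159, 39.5, 31), [31, 28, 29, 30, 31, 33, 36, 40], np.float64(-127.0))
0 -9 -20 ((0.426, -20.0, 50), [50, 32, 28, 29, 31, 33, 36, 40], np.float64(-127.0))
0 -9 20 ((0.366, -6.6, 54), [54, 11, 28, 29, 30, 31, 33, 36, 40], np.float64(-127.0))
0 9 -20 ((0.289, 10.7, 44), [44, 9, 28, 28, 29, 31, 33, 36, 40], np.float64(-127.0))
0 9 20 ((0.256, 18.1, 48), [48, 10, 28, 29, 30, 31, 33, 36, 40], np.float64(-127.0))
4 -9 -20 ((0.497, -35.8, 62), [62, 16, 28, 29, 31, 33, 36, 40], np.float64(-127.0))
4 -9 20 ((0.431, -21.1, 68), [68, 32, 29, 30, 31, 33, 36, 40], np.float64(-127.0))
4 9 -20 ((0.367, -6.7, 58), [58, 12, 25, 28, 29, 31, 33, 36, 40], np.float64(-127.0))
4 9 20 ((0.328, 1.9, 64), [64, 13, 28, 29, 30, 31, 33, 36, 40], np.float64(-127.0))
real	0m10.768s
user	0m33.939s
sys	0m0.197s
```

```bash
sed -i 's/for ds in(-4,0,4)/for ds in(-4,-1,2,4)/; s/v1,v2,v3,k=x; v=\[v1,v2,v3\]/v=list(x[:4]);k=x[4]/; s/n=7; w=np.linspace(1,1\/8,n)/n=7; w=np.linspace(1,1\/8,n)/; s/\*\*2 for a,b,g/**4\/3000 for a,b,g/; s/d=-np.diff(v\[2:\])/d=-np.diff(v[3:])/; s/\[(60,180),(140,250),(200,275),(.6,1.4)\],maxiter=6,popsize=6/[(50,180),(140,250),(200,275),(200,280),(.6,1.4)],maxiter=14,popsize=8/' opt.py; time timeout 300 python3 opt.py
```

```text
[ 59.29 212.52 227.87 225.74   1.2 ] 1715.038553351177
[ 59. 213. 228. 226. 202. 167. 134. 102.  71.  42.  17.]
[0.049 0.227 0.416 0.605 0.773 0.912 1.024 1.108 1.167 1.203 1.217 1.217
 1.217]
-4 -9 -20 ((0.264, 18.1, 18), [18, 24, 35, 34, 32, 31, 29, 26, 17], np.float64(-127.0))
-4 -9 20 ((0.222, 27.3, 34), [34, 19, 24, 35, 34, 32, 31, 29, 26, 17], np.float64(-127.0))
-4 9 -20 ((0.139, 44.9, 29), [29, 16, 24, 35, 34, 32, 31, 29, 26, 17], np.float64(-127.0))
-4 9 20 ((0.127, 47.4, 32), [32, 17, 24, 35, 34, 32, 31, 29, 26, 17], np.float64(-127.0))
-1 -9 -20 ((0.374, -7.0, 37), [37, 24, 35, 34, 32, 31, 29, 26, 17], np.float64(-127.0))
-1 -9 20 ((0.312, 7.1, 38), [38, 9, 24, 35, 34, 32, 31, 29, 26, 17], np.float64(-127.0))
-1 9 -20 ((0.222, 27.2, 44), [44, 21, 25, 35, 34, 32, 31, 29, 26, 17], np.float64(-127.0))
-1 9 20 ((0.202, 31.5, 48), [48, 19, 24, 35, 34, 32, 31, 29, 26, 17], np.float64(-127.0))
2 -9 -20 ((0.441, -22.1, 51), [51, 26, 35, 34, 32, 31, 29, 26, 17], np.float64(-127.0))
2 -9 20 ((0.378, -7.9, 55), [55, 11, 24, 35, 34, 32, 31, 29, 26, 17], np.float64(-127.0))
2 9 -20 ((0.296, 10.8, 41), [41, 10, 24, 35, 34, 32, 31, 29, 26, 17], np.float64(-127.0))
2 9 20 ((0.26, 19.0, 45), [45, 9, 24, 35, 34, 32, 31, 29, 26, 17], np.float64(-127.0))
4 -9 -20 ((0.478, -30.4, 57), [57, 18, 35, 34, 32, 31, 29, 26, 17], np.float64(-127.0))
4 -9 20 ((0.412, -15.6, 62), [62, 32, 35, 34, 32, 31, 29, 26, 17], np.float64(-127.0))
4 9 -20 ((0.341, 0.5, 49), [49, 9, 24, 35, 34, 32, 31, 29, 26, 17], np.float64(-127.0))
4 9 20 ((0.301, 9.6, 54), [54, 12, 24, 35, 34, 32, 31, 29, 26, 17], np.float64(-127.0))
real	0m51.648s
user	2m58.151s
sys	0m0.179s
```

```bash
python3 -c "
from sim import *
for v in([80,200,235,230,200,167,134,101,68,36,9],[80,203,230,228,202,168,134,101,68,37,9]):
  r=np.cumsum(v)*.125/150;print(r.round(3),(r*.0454).round(3))
  for ds in(-7,-4,-1,2,5): print(ds,[ (f[0],max(f[1])) for f in (run(r,81+ds,208+b,195) for b in(-8,0,8))])
"
```

```text
[0.067 0.233 0.429 0.621 0.788 0.927 1.038 1.122 1.179 1.209 1.217] [0.003 0.011 0.019 0.028 0.036 0.042 0.047 0.051 0.054 0.055 0.055]
-7 [((0.188, 32.7, 37), 57), ((0.152, 39.9, 38), 56), ((0.124, 45.5, 160), 226)]
-4 [((0.273, 14.9, 18), 33), ((0.219, 26.5, 51), 57), ((0.188, 32.7, 53), 57)]
-1 [((0.377, -9.6, 44), 44), ((0.301, 8.3, 32), 33), ((0.24, 22.3, 63), 63)]
2 [((0.438, -23.6, 56), 56), ((0.377, -9.6, 52), 52), ((0.315, 5.0, 43), 43)]
5 [((0.487, -34.9, 65), 65), ((0.43, -21.8, 62), 62), ((0.377, -9.6, 60), 60)]
[0.067 0.236 0.428 0.618 0.786 0.926 1.038 1.122 1.178 1.209 1.217] [0.003 0.011 0.019 0.028 0.036 0.042 0.047 0.051 0.053 0.055 0.055]
-7 [((0.194, 31.3, 35), 35), ((0.154, 39.4, 35), 51), ((0.124, 45.5, 160), 225)]
-4 [((0.284, 12.1, 26), 34), ((0.225, 25.0, 49), 52), ((0.192, 31.7, 51), 52)]
-1 [((0.372, -8.2, 43), 43), ((0.304, 7.5, 37), 37), ((0.246, 20.7, 61), 61)]
2 [((0.431, -21.6, 56), 56), ((0.372, -8.2, 51), 51), ((0.316, 4.7, 48), 48)]
5 [((0.48, -32.8, 66), 66), ((0.424, -20.1, 63), 63), ((0.372, -8.2, 59), 59)]
```

Emit:
play_rows:
  series:
    - [1, 0, 0.06, 0.003, 0, 0, 0]
    - [1, 0, 0.233, 0.011, 0, 0, 0]
    - [1, 0, 0.425, 0.019, 0, 0, 0]
    - [1, 0, 0.615, 0.028, 0, 0, 0]
    - [1, 0, 0.783, 0.036, 0, 0, 0]
    - [1, 0, 0.923, 0.042, 0, 0, 0]

```text
time: 6.3
eef_pos: [595.5, -210.6, 64.9]
orientation: [0.999, 0.051, 0.001, 0.0]
force: [-0.7, -0.4, -0.3]
opening: 0.5
gripper_force: 0.0
```

Emit:
play_rows:
  series:
    - [1, 0, 0.112, 0.005, 0, 0, 0]
    - [1, 0, 0.196, 0.009, 0, 0, 0]
    - [1, 0, 0.252, 0.011, 0, 0, 0]
    - [1, 0, 0.283, 0.013, 0, 0, 0]
    - [1, 0, 0.292, 0.013, 0, 0, 0]
    - [1, 0, 0.292, 0.013, 0, 0, 0]

```text
time: 7.05
eef_pos: [599.7, -252.2, 62.1]
orientation: [0.999, 0.052, -0.0, 0.0]
force: [-0.1, -0.3, 1.0]
opening: 0.3
gripper_force: 0.4
```

```bash
python3 -c "
from fit import *
st();p,_=meas('side');meas('top');p,_=meas('side');st()
cv2.imwrite('pics/s3.png',cv2.resize(p['image'][150:290,230:370,::-1],(560,560),interpolation=cv2.INTER_CUBIC))"
```

```text
t 7.05 track [   0.2 -184.5   62.1] yaw 0.0008 zdir [-0. -0. -1.] F [-0.05 -0.3   1.04] open 0.3
side t_end 7.1 [(180, -118.5, 1.9, array([291.3, 193.5]))]
top t_end 7.15 [(82, -101.5, 1.7, array([391.4, 231.1]))]
side t_end 7.2 [(177, -119.0, 2.0, array([291.3, 193.4]))]
t 7.2 track [   0.2 -184.5   62.1] yaw 0.0008 zdir [-0. -0. -1.] F [ 0.58  0.53 -0.52] open 0.4
```

View pics/s3.png

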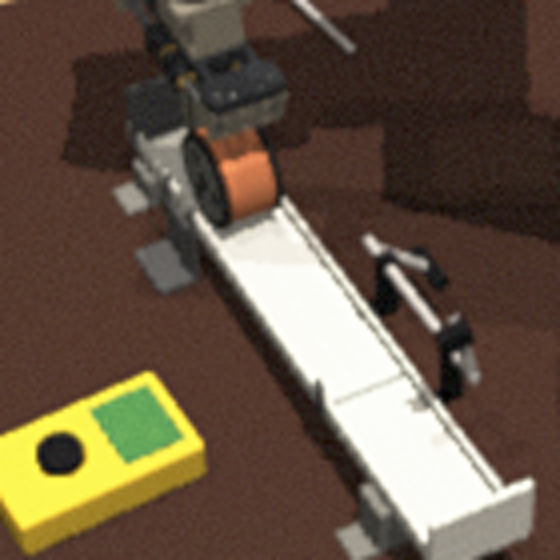

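The spool rests against the fingers between the pointers. By the finger position its centre is at about -126.5; the image centroid reads high because the top is shaded. Now I'll hold it there.

Emit:
play_rows:
  series:
    - [1, 0, 0, 0, 0, 0, 0]
    - [1, 0, 0, 0, 0, 0, 0]
    - [1, 0, 0, 0, 0, 0, 0]
    - [1, 0, 0, 0, 0, 0, 0]
    - [1, 0, 0, 0, 0, 0, 0]
    - [1, 0, 0, 0, 0, 0, 0]
    - [1, 0, 0, 0, 0, 0, 0]
    - [1, 0, 0, 0, 0, 0, 0]

```text
time: 8.2
eef_pos: [599.7, -252.4, 62.0]
orientation: [0.999, 0.052, -0.0, -0.0]
force: [-0.1, -0.4, 0.3]
opening: 0.3
gripper_force: 0.0
```

Emit:
play_rows:
  series:
    - [1, 0, 0, 0, 0, 0, 0]
    - [1, 0, 0, 0, 0, 0, 0]
    - [1, 0, 0, 0, 0, 0, 0]
    - [1, 0, 0, 0, 0, 0, 0]
    - [1, 0, 0, 0, 0, 0, 0]
    - [1, 0, 0, 0, 0, 0, 0]
    - [1, 0, 0, 0, 0, 0, 0]
    - [1, 0, 0, 0, 0, 0, 0]

```text
time: 9.2
eef_pos: [599.7, -252.4, 62.0]
orientation: [0.999, 0.052, -0.0, -0.0]
force: [-1.1, -0.0, 0.2]
opening: 0.2
gripper_force: 0.0
```

Emit:
play_rows:
  series:
    - [1, 0, 0, 0, 0, 0, 0]
    - [1, 0, 0, 0, 0, 0, 0]
    - [1, 0, 0, 0, 0, 0, 0]
    - [1, 0, 0, 0, 0, 0, 0]
    - [1, 0, 0, 0, 0, 0, 0]
    - [1, 0, 0, 0, 0, 0, 0]
    - [1, 0, 0, 0, 0, 0, 0]
    - [1, 0, 0, 0, 0, 0, 0]

```text
time: 10.2
eef_pos: [599.7, -252.4, 62.0]
orientation: [0.999, 0.052, -0.0, 0.0]
force: [0.1, -0.0, -0.1]
opening: 1.0
gripper_force: 0.0
```

Emit:
play_rows:
  series:
    - [1, 0, 0, 0, 0, 0, 0]
    - [1, 0, 0, 0, 0, 0, 0]
    - [1, 0, 0, 0, 0, 0, 0]
    - [1, 0, 0, 0, 0, 0, 0]
    - [1, 0, 0, 0, 0, 0, 0]
    - [1, 0, 0, 0, 0, 0, 0]
    - [1, 0, 0, 0, 0, 0, 0]
    - [1, 0, 0, 0, 0, 0, 0]

```text
time: 11.2
eef_pos: [599.7, -252.4, 62.0]
orientation: [0.999, 0.052, -0.0, -0.0]
force: [-0.3, -0.7, -0.5]
opening: 0.2
gripper_force: 0.0
```

Emit:
play_rows:
  series:
    - [1, 0, 0, 0, 0, 0, 0]
    - [1, 0, 0, 0, 0, 0, 0]
    - [1, 0, 0, 0, 0, 0, 0]
    - [1, 0, 0, 0, 0, 0, 0]
    - [1, 0, 0, 0, 0, 0, 0]
    - [1, 0, 0, 0, 0, 0, 0]
    - [1, 0, 0, 0, 0, 0, 0]
    - [1, 0, 0, 0, 0, 0, 0]

```text
time: 12.2
eef_pos: [599.7, -252.4, 62.0]
orientation: [0.999, 0.052, -0.0, -0.0]
force: [-0.8, 1.0, 0.6]
opening: 0.0
gripper_force: 0.0
```

```bash
python3 -c "
from fit import *
meas('side');st();print(robot.hand_in())"
```

```text
side t_end 12.25 [(180, -119.5, 1.9, array([291.2, 193.2]))]
t 12.25 track [ 1.000e-01 -1.847e+02  6.200e+01] yaw 0.0005 zdir [-0. -0. -1.] F [-0.76  0.19  0.48] open 0.3
the job is handed in; nothing more can be done
None
```

The spool was released, braked along the track and held for 5 s against the fingers at about y = -126.5, with the rest place measured at about -127, and the job was handed in at 12.25 s; how gently the fingers met it (under 0.06 m/s planned) could not be measured.

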